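# Lower and lock a ratcheted hand rest in a beauty studio

### The job

The pink hand rest is ratcheted up on its stand. Press down the red end of the rocker so that its pawl lifts clear of the toothed wheel, then push the pink pad down past the teeth until it lies level, and finally press the blue end of the rocker fully down so that the pawl drops back between the teeth and locks it. Everything is done by pressing from above; leave the jar, the pump bottle and the tube standing where they are.

Things in the scene. Friction and masses are not known exactly. Their poses are not given: they have to be found in the camera images.
- stand: White steel stand of the hand rest, fixed to the table; origin on the table surface, straight below the pad's hinge. Its own -x points along the lowered pad from the hinge to the free end, +y to the side with the toothed wheel and the rocker, z up. Base plate 235 x 120 mm (x from -172 to 62 mm, y from -60 to 60 mm), with a 70 x 85 mm wing that carries the rocker post, out to y = 145 mm. A rubber block at x = -145 mm, 56 mm high, lies under the free end of the pad.
- rest_hinge (a point): Point on the pad's hinge axis, at mid width, 70 mm above the table and 70 mm above the stand's origin. The axis is the stand's y.
- rest_push (a point): Point to push: on the upper face of the pink pad (175 mm long, 116 mm wide, 22 mm thick, its free end 190 mm from the hinge), at mid width, 155 mm from the hinge along the pad, and 14.5 mm off the line from the hinge along the pad. Its own -x points along the pad to the free end, z out of the upper face. When level it is 84.5 mm above the table.
- rest (a joint): Angle of the pad in rad: 0 = raised by 0.9 rad (52 degrees) above level, grows as the pad is pushed down, 0.9 = level, the hard stop. Starts near 0. The hinge is stiff: the pad stays where it is left and takes about 12 N straight down at the push point while raised, falling to about 7 N near level. While the pawl is in, the teeth let it move only about 0.04 rad either way, and a little more with a springy give if it is pushed hard.
- pawl (a joint): Angle of the rocker in rad: 0 = level, pawl in the teeth (start); 0.3 = red end fully down, pawl lifted 13 mm, fully free (clear of the teeth from about 0.18). It stays where it is left and moves under about 3 N on either end. Its tooth can go back to 0 only when it is opposite a gap, as it is with the pad level.
- red_end (a point): Centre of the top of the red paddle (30 x 30 mm), the outer end of the rocker, 45 mm from the rocker's pivot axis and 160 mm from the stand's origin along the stand's +y; 153 mm above the table at the start, and it sinks 13 mm when pressed fully.
- blue_end (a point): Centre of the top of the blue paddle (30 x 30 mm), the inner end of the rocker, straight over the toothed wheel, 45 mm from the pivot axis on the other side and 70 mm from the stand's origin along its +y; 153 mm above the table with the pawl in and 13 mm higher with the pawl free. The rocker's pivot axis runs along the stand's x, 145 mm above the table.
- jar: Frosted glass jar with a stopper and a pink band, 77 mm across, 116 mm tall, loose, origin under its centre. Bystander, to be left alone.
- bottle: White pump bottle, 64 mm across, 184 mm tall, loose, origin under its centre. Bystander, to be left alone.
- tube: White cosmetic tube standing on its pink cap, 42 mm across, 152 mm tall, loose, origin under its centre. Bystander, to be left alone.

How it is judged:
By the outcome, as a careful person would: the job done as asked, in the order asked, and still so for the second after the job is handed in, with the robot touching nothing.
It also fails if it takes over 48 s, if anything falls off the work surface, if the arm or the gripper's body presses on something with over 40 N, if the wrist force passes 120 N, or if a joint passes its speed limit or range.

### The arm

A 6-joint arm with a two-finger parallel gripper is mounted at the origin on the work surface. World frame = base frame: x ahead of the robot, y to its left, z up, the work surface at z = 0. Lengths are in m, angles in degrees, forces in N, time in s.
With the tool pointing down it reaches from about 0.3 to 0.75 m from the base axis. Payload 8.5 kg.
Tool frame: the origin (TCP) lies at the very end of the fingers, on their centre line; the grasp point (between the pads) lies 19 mm behind it (hold_point_z is the distance from the TCP to the grasp point, in m); z points along the fingers, y is the direction in which the jaws open and shut (so a half turn about z gives the same grasp; the last joint's range is limited). The gripper opens to 85 mm and grips with 20 to 120 N. Pads are 22 mm wide; open, the fingers measure 114 mm over their backs; the gripper's body (76 mm by 85 mm) begins 54 mm behind the grasp point. The pads swing forward as they close: fully open they stand 13 mm farther back than shut.
Start: joints at [-88.425, 21.807, 74.336, -0, 83.858, -12.336], TCP at [0.132, -0.534, 0.231] pointing down, gripper open.
Joint ranges: [-178.18, 178.18], [-50.72, 133.34], [12.68, 142.11], [-81.47, 261.47], [9.98, 163.14], [-165.26, 165.26]. Speed limits (degrees/s): [136.94, 136.94, 180, 180, 180, 180].

### API

Orientations are given as a 3x3 rotation matrix whose columns are the frame's x, y, z axes.
In Python, from rig import observe, get_image, close_job, hold_point_z gives the robot as it stands. The module is installed in compiled form; this text tells all that it offers.
- The arm moves only by the tool jog_arm, never from a script. Its arguments are lists of equal length, an entry for each row: "travel": the shift along the world's x, y, z in m, a list of three; "dr": the turn, a rotation vector about the world's x, y, z in rad, a list of three. In form: {"travel": [[x, y, z], ...], "dr": [[rx, ry, rz], ...]}. A call has 1 to 20 rows; each row shifts and turns the commanded pose from where the row before left it; what a row does not reach is not made up. A row lasts 1/12 s, in which the tool goes at most 41.7 mm and 7.16 degrees, less where a joint would pass 70% of its speed; a pose out of reach is approached as far as the arm can. A call with a gripper value outside its range is refused whole. "jaw" is the finger opening in m, from 0 to 0.0854, set as the call begins (left out, the last holds). The fingers move at their own pace and stop on an object; "newtons" is the grip in N (left out, the last holds). Time passes only in rows, so rows that do not move let the fingers close. It gives the time, the measured TCP pose, the force and the opening at its end, in the units of the state.
- observe(): the state, without advancing time (a new reading comes with each control period).
- get_image(name): name is "scene" or "top" or "wrist"; returns a dict with "color" (420x560x3 uint8, red, green, blue), "fovy" (degrees; the focal length in pixels is half the picture's height over the tangent of half this angle, whatever the lens; pixels are square), "cx", "cy" (the principal point, pixels), "R" (3x3) and "t" (3): a world point X has camera coordinates R X + t. Camera axes: x right, y down, z forward; pixel columns grow to the right and rows downward; lengths in m; the calibration is good to about 2 mm. The wrist camera is an equidistant fisheye: a pixel r from the principal point sees the ray r / f radians off the axis. A picture is of the moment at which its call begins. There is no depth.
- close_job(): hands the job in, once; it reports no verdict.
The state is a dict: "time_s": time; "q": joint angles; "qvel": joint speeds; "joint_efforts": joint torques, N m; "position": TCP position; "tool_rot": TCP orientation; "ft_force": force on the tool from outside, world axes, zero at the start; "wrist_torque": the same for the moment, N m; "grip_width": finger opening in m.
Only numpy, scipy, OpenCV 4.12 (cv2) and the standard library are available. Lean on these libraries where they do the work, as an engineer would, in place of code of your own. Each camera call takes 0.05 s, during which the arm holds its last target.

## Working session

There is one attempt and no reset: what is moved stays moved. The work goes in short steps, Python scripts to look and compute and a tool call to move; the robot and the scene stay as the last step left them, time stands still between calls to the robot, and variables do not carry over. Pictures are saved under pics/ and viewed, and the job is handed in when it is done.

Besides the shell and the picture viewer there is one more tool, called after "Request:" by a JSON object that holds its "name" and its "arguments". jog_arm: Moves the arm, as the interface text tells. Its arguments: {"type":"object","properties":{"travel":{"type":"array"},"dr":{"type":"array"},"jaw":{"type":"number"},"newtons":{"type":"number"}},"required":["travel","dr"]}

```bash
mkdir -p pics
python3 - <<'E'
from rig import *
import cv2,numpy as np
for n in ["scene","top","wrist"]:
    d=get_image(n); cv2.imwrite(f"pics/{n}0.png",d["color"][:,:,::-1]); np.savez(f"pics/{n}0.npz",**d)
    print(n,d["fovy"],d["cx"],d["cy"],np.round(d["R"],3).tolist(),np.round(d["t"],3))
s=observe();print(s["time_s"],s["position"],s["tool_rot"],s["ft_force"],hold_point_z)
E
```

```text
scene 45.81429686167449 286.42210468281127 211.85298048905744 [[0.707, 0.707, 0.005], [0.605, -0.601, -0.523], [-0.367, 0.373, -0.852]] [-0.358 -0.315  1.268]
top 55.827146596973535 275.79436659680493 209.87920258122713 [[0.003, -1.0, -0.001], [-0.997, -0.003, -0.081], [0.081, 0.001, -0.997]] [-0.074  0.615  0.923]
wrist 65.70646984690485 279.2979048940168 213.5581922749225 [[0.24, -0.971, -0.001], [-0.918, -0.228, 0.324], [-0.315, -0.077, -0.946]] [-0.548 -0.041  0.381]
0.15 [ 0.13222333 -0.53365182  0.23087352] [[ 9.70672597e-01  2.40405301e-01 -2.10221637e-05]
 [ 2.40405180e-01 -9.70672013e-01  1.09251492e-03]
 [ 2.42240752e-04 -1.06552813e-03 -9.99999403e-01]] [ 0.65157681 -0.08569316 -0.54903799] 0.0187
```

View pics/scene0.png

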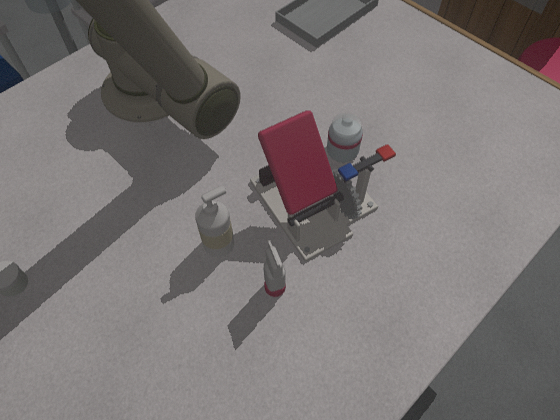

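View pics/top0.png

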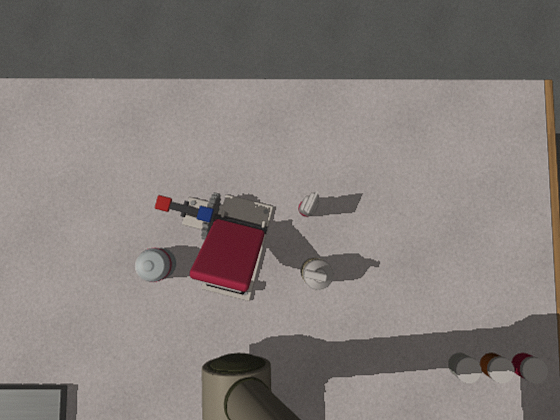

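Run:
```python
import cv2
a=cv2.imread("pics/top0.png")[170:310,120:340];cv2.imwrite("pics/top0c.png",cv2.resize(a,None,fx=3.6,fy=3.6,interpolation=cv2.INTER_CUBIC))
a=cv2.imread("pics/scene0.png")[90:270,230:410];cv2.imwrite("pics/scene0c.png",cv2.resize(a,None,fx=3.3,fy=3.3,interpolation=cv2.INTER_CUBIC))
```

```text
(no output)
```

View pics/top0c.png

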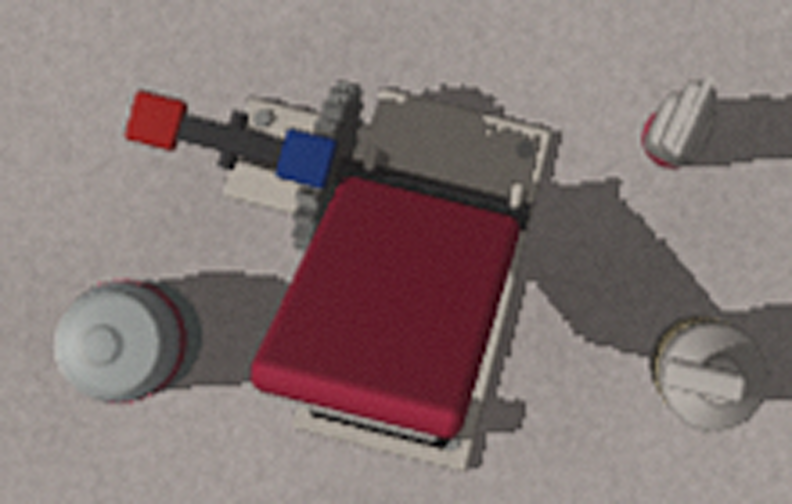

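View pics/scene0c.png

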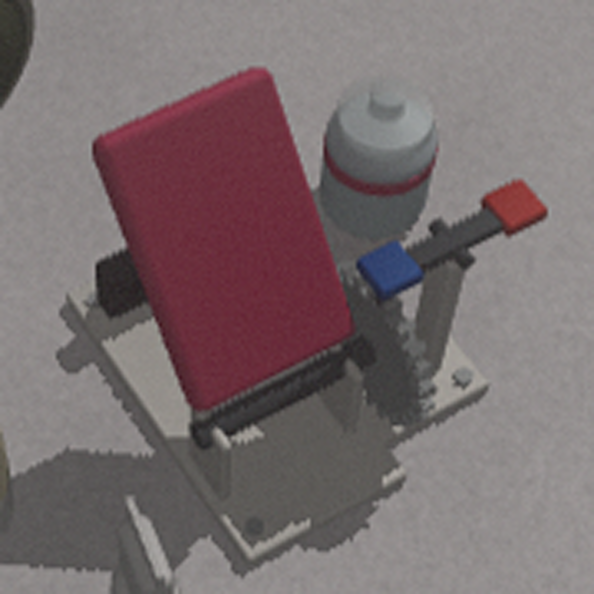

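```bash
cat > h.py <<'E'
import numpy as np
def load(n): return np.load(f"pics/{n}.npz")
def ray(d,u,v):
    f=210/np.tan(np.radians(float(d["fovy"]))/2)
    R=d["R"];c=-R.T@d["t"]
    return c,R.T@np.array([(u-d["cx"])/f,(v-d["cy"])/f,1])
def atz(d,u,v,z):
    c,r=ray(d,u,v);return c+r*(z-c[2])/r[2]
def proj(d,X):
    f=210/np.tan(np.radians(float(d["fovy"]))/2)
    p=d["R"]@X+d["t"];return np.array([d["cx"]+f*p[0]/p[2],d["cy"]+f*p[1]/p[2]])
E
python3 - <<'E'
from h import *
t=load("top0");s=load("scene0")
r1=atz(t,163.6,203.1,.153);b1=atz(t,205,213.6,.153)
r2=atz(s,386.1,152.4,.153);b2=atz(s,348.2,171.5,.153)
print(r1,b1,np.linalg.norm(r1-b1));print(r2,b2,np.linalg.norm(r2-b2))
r=(r1+r2)/2;b=(b1+b2)/2
y=(r-b)/np.linalg.norm(r-b); x=np.array([y[1],-y[0],0])
o=(r+b)/2-y*.115;o[2]=0
print("o",o,"x",x,"y",y,np.degrees(np.arctan2(x[1],x[0])))
for th in [.9,.0]:
    p=o+[0,0,.07]+(-x)*(.155*np.cos(th)-.0145*np.sin(th))+np.array([0,0,.155*np.sin(th)+.0145*np.cos(th)])
    print("push",th,p,proj(t,p),proj(s,p))
up=np.array([0,0,1])
for X,Y in [(-.172,-.06),(.062,-.06),(.062,.06)]:
    p=o+X*x+Y*y; print(proj(t,p),(proj(t,p)-[120,170])*3.6,(proj(s,p)-[230,90])*3.3)
# jar etc
for n,u,v,z in [("jar",120+103/3.6,170+345/3.6,.116),("tube",120+685/3.6,170+115/3.6,.152),("bottle",120+705/3.6,170+380/3.6,.184)]:
    print(n,atz(t,u,v,z))
E
```

```text
[0.61808559 0.16032071 0.153     ] [0.59652953 0.07422709 0.153     ] 0.08875119253297296
[0.62084808 0.1598434  0.153     ] [0.5991203  0.07266083 0.153     ] 0.08984930604079122
o [0.58077562 0.00519129 0.        ] x [ 0.97018887 -0.24235008  0.        ] y [0.24235008 0.97018887 0.        ] -14.025285848158639
push 0.9 [0.498318   0.02578894 0.20042902] [224.86670098 262.76084297] [293.57880692 139.63098546]
push 0.0 [0.43039634 0.04275555 0.0845    ] [223.52577122 291.05441712] [275.42997301 152.94436254]
[250.42113668 299.85086887] [469.51609206 467.46312795] [ 63.01185063 303.71966142]
[274.24490279 206.09638937] [555.28165005 129.94700174] [245.31345576 570.92300631]
[227.00224872 194.20485995] [385.20809539  87.13749582] [404.77499457 483.49200436]
jar [0.48695701 0.19944005 0.116     ]
tube [ 0.6214228  -0.14342616  0.152     ]
bottle [ 0.47305086 -0.15093723  0.184     ]
```

Request:
{"name": "jog_arm", "arguments": {"travel": [[0,0,0.03],[0,0,0.03],[0,0,0.03],[0.02,0.0285,0],[0.02,0.0285,0],[0.02,0.0285,0],[0.02,0.0285,0],[0.02,0.0285,0],[0.02,0.0285,0],[0.02,0.0285,0],[0.02,0.0285,0],[0.02,0.0285,0],[0.02,0.0285,0],[0.02,0.0285,0],[0.02,0.0285,0],[0.02,0.0285,0],[0.02,0.0285,0],[0.02,0.0285,0],[0.02,0.0285,0],[0.02,0.0285,0]], "dr": [[0,0,0],[0,0,0],[0,0,0],[0,0,-0.0288],[0,0,-0.0288],[0,0,-0.0288],[0,0,-0.0288],[0,0,-0.0288],[0,0,-0.0288],[0,0,-0.0288],[0,0,-0.0288],[0,0,-0.0288],[0,0,-0.0288],[0,0,-0.0288],[0,0,-0.0288],[0,0,-0.0288],[0,0,-0.0288],[0,0,-0.0288],[0,0,-0.0288],[0,0,-0.0288]], "jaw": 0, "newtons": 40}}

```text
time_s: 1.82
position: [0.4728, -0.0476, 0.3212]
tool_rot: [[0.969, -0.246, -0.0], [-0.246, -0.969, 0.0], [-0.0, 0.0, -1.0]]
ft_force: [1.0, -0.7, 0.2]
grip_width: 0.0002
```

Request:
{"name": "jog_arm", "arguments": {"travel": [[0.0183,0.026,0],[0.0183,0.026,0],[0.0183,0.026,0],[0.0183,0.026,0],[0.0183,0.026,0],[0.0183,0.026,0],[0.0183,0.026,0],[0.0183,0.0256,0],[0,0,-0.03],[0,0,-0.03],[0,0,-0.03],[0,0,-0.03],[0,0,-0.025],[0,0,0],[0,0,0]], "dr": [[0,0,0],[0,0,0],[0,0,0],[0,0,0],[0,0,0],[0,0,0],[0,0,0],[0,0,0],[0,0,0],[0,0,0],[0,0,0],[0,0,0],[0,0,0],[0,0,0],[0,0,0]]}}

```text
time_s: 3.07
position: [0.6184, 0.1582, 0.1759]
tool_rot: [[0.97, -0.244, -0.002], [-0.244, -0.97, -0.0], [-0.002, 0.001, -1.0]]
ft_force: [-0.1, 0.7, 0.0]
grip_width: 0.0
```

```bash
cat > snap.py <<'E'
import sys,cv2,numpy as np
from rig import *
k=sys.argv[1]
for n,(a,b,c,d) in {"top":(160,320,120,340),"scene":(60,260,220,420)}.items():
    i=get_image(n);np.savez(f"pics/{n}{k}.npz",**i);im=i["color"][:,:,::-1]
    if n=="top": A=im[a:b,c:d]
    else: B=im[a:b,c:d]
A=cv2.resize(A,(400,400*160//220),interpolation=cv2.INTER_CUBIC);B=cv2.resize(B,(400,400),interpolation=cv2.INTER_CUBIC)
A=cv2.copyMakeBorder(A,0,400-A.shape[0],0,0,cv2.BORDER_CONSTANT)
cv2.imwrite(f"pics/both{k}.png",np.hstack([A,B]))
s=observe();print(s["time_s"],s["position"],s["ft_force"])
E
python3 snap.py 1
```

```text
3.1667 [0.61946819 0.15830182 0.17835175] [-0.15291247  0.11644764  0.8568456 ]
```

View pics/both1.png

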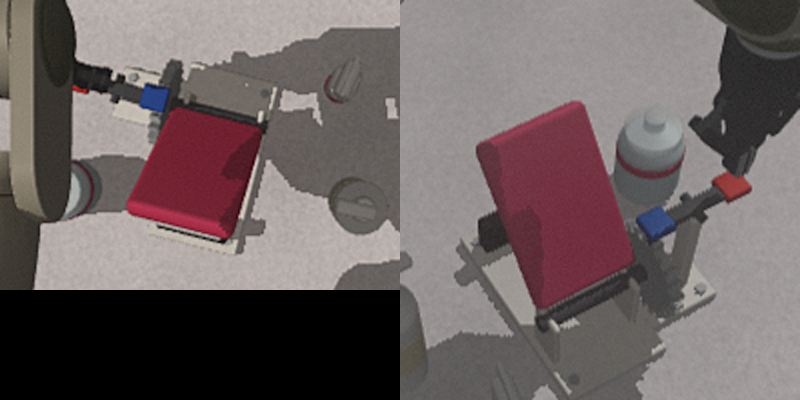

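Request:
{"name": "jog_arm", "arguments": {"travel": [[0,0,-0.006],[0,0,-0.006],[0,0,-0.006],[0,0,-0.004],[0,0,-0.004],[0,0,-0.004],[0,0,-0.004],[0,0,0],[0,0,0]], "dr": [[0,0,0],[0,0,0],[0,0,0],[0,0,0],[0,0,0],[0,0,0],[0,0,0],[0,0,0],[0,0,0]]}}

```text
time_s: 3.92
position: [0.6187, 0.1585, 0.1423]
tool_rot: [[0.97, -0.244, 0.0], [-0.244, -0.97, 0.0], [0.0, -0.0, -1.0]]
ft_force: [-0.6, 2.7, 2.0]
grip_width: 0.0004
```

Request:
{"name": "jog_arm", "arguments": {"travel": [[0,0,-0.003],[0,0,-0.002],[0,0,-0.002],[0,0,0],[0,0,0]], "dr": [[0,0,0],[0,0,0],[0,0,0],[0,0,0],[0,0,0]]}}

```text
time_s: 4.33
position: [0.6192, 0.1584, 0.1411]
tool_rot: [[0.97, -0.244, 0.006], [-0.244, -0.97, 0.0], [0.006, -0.002, -1.0]]
ft_force: [-13.1, 1.0, 36.3]
grip_width: -0.0004
```

```bash
python3 snap.py 2
```

```text
4.4333 [0.61919158 0.15845535 0.14113655] [-12.89078295   1.52318457  36.39816261]
```

View pics/both2.png

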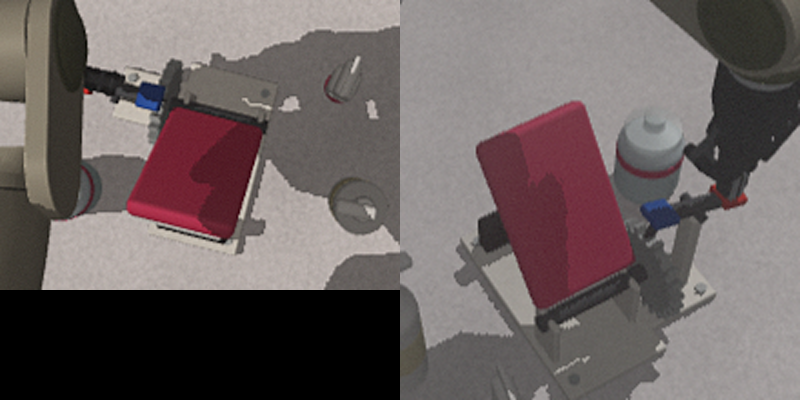

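Request:
{"name": "jog_arm", "arguments": {"travel": [[0,0,0.01],[0,0,0.02],[0,0,0.04],[0,0,0.04],[0,0,0.04],[-0.022,-0.0271,0],[-0.022,-0.0271,0],[-0.022,-0.0271,0],[-0.022,-0.0271,0],[-0.022,-0.0271,0],[0,0,-0.02],[0,0,-0.02],[0,0,-0.01],[0,0,0],[0,0,0],[0,0,0]], "dr": [[0,0,0],[0,0,0],[0,0,0],[0,0,0],[0,0,0],[0,0,0],[0,0,0],[0,0,0],[0,0,0],[0,0,0],[0,0,0],[0,0,0],[0,0,0],[0,0,0],[0,0,0],[0,0,0]]}}

```text
time_s: 5.77
position: [0.509, 0.0226, 0.236]
tool_rot: [[0.97, -0.244, 0.001], [-0.244, -0.97, -0.001], [0.001, 0.0, -1.0]]
ft_force: [0.3, -0.5, 0.7]
grip_width: -0.0
```

```bash
python3 snap.py 3
```

```text
5.8667 [0.5090046  0.02269707 0.23608492] [-0.12395609  0.608896    0.74475315]
```

View pics/both3.png

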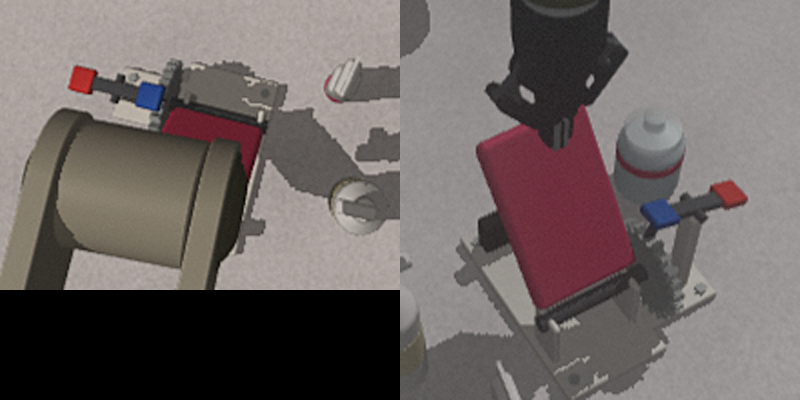

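Request:
{"name": "jog_arm", "arguments": {"travel": [[0,0,-0.01],[0,0,-0.008],[0,0,-0.005],[0,0,-0.005],[-0.004,0.001,-0.005],[-0.005,0.001,-0.005],[-0.005,0.001,-0.005],[0,0,0]], "dr": [[0,0,0],[0,0,0],[0,0,0],[0,0,0],[0,0,0],[0,0,0],[0,0,0],[0,0,0]]}}

```text
time_s: 6.53
position: [0.4942, 0.0259, 0.1923]
tool_rot: [[0.97, -0.244, 0.001], [-0.244, -0.97, -0.0], [0.001, -0.0, -1.0]]
ft_force: [0.8, -0.2, 0.1]
grip_width: -0.0001
```

```bash
python3 snap.py 4
```

```text
6.6333 [0.49421644 0.02583017 0.19235521] [-0.03574154  0.13029521 -0.3273732 ]
```

View pics/both4.png

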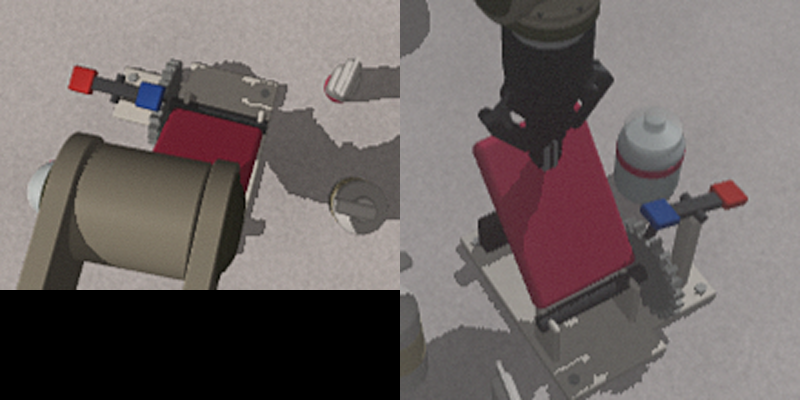

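Request:
{"name": "jog_arm", "arguments": {"travel": [[-0.004,0.0011,-0.005],[-0.004,0.0011,-0.005],[-0.004,0.0011,-0.005],[-0.004,0.0011,-0.005],[-0.004,0.0011,-0.005],[-0.004,0.0011,-0.005],[-0.004,0.0011,-0.005],[-0.0024,0.0006,-0.0045],[-0.0024,0.0006,-0.0045],[-0.0024,0.0006,-0.0045]], "dr": [[0,0,0],[0,0,0],[0,0,0],[0,0,0],[0,0,0],[0,0,0],[0,0,0],[0,0,0],[0,0,0],[0,0,0]]}}

```text
time_s: 7.47
position: [0.4596, 0.035, 0.1445]
tool_rot: [[0.97, -0.244, 0.002], [-0.244, -0.97, -0.001], [0.002, 0.0, -1.0]]
ft_force: [-2.4, -1.7, 9.8]
grip_width: 0.0001
```

Request:
{"name": "jog_arm", "arguments": {"travel": [[-0.0024,0.0006,-0.0045],[-0.0024,0.0006,-0.0045],[-0.0024,0.0006,-0.0045],[-0.0014,0.0003,-0.0045],[-0.0014,0.0003,-0.0045],[-0.0014,0.0003,-0.0045],[-0.0014,0.0003,-0.0045],[-0.0014,0.0003,-0.0045],[-0.0008,0.0002,-0.004],[-0.0008,0.0002,-0.004],[-0.0008,0.0002,-0.004]], "dr": [[0,0,0],[0,0,0],[0,0,0],[0,0,0],[0,0,0],[0,0,0],[0,0,0],[0,0,0],[0,0,0],[0,0,0],[0,0,0]]}}

```text
time_s: 8.38
position: [0.4425, 0.0392, 0.096]
tool_rot: [[0.97, -0.244, -0.0], [-0.244, -0.97, -0.0], [-0.0, 0.0, -1.0]]
ft_force: [-2.1, 0.1, 7.2]
grip_width: -0.0001
```

```bash
python3 snap.py 5
```

```text
8.4833 [0.44245118 0.03921898 0.09557116] [-0.1545773  -0.19854665  0.125311  ]
```

View pics/both5.png

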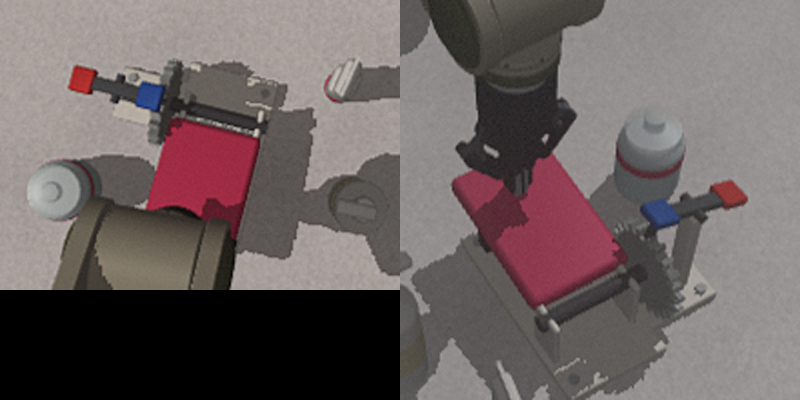

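Request:
{"name": "jog_arm", "arguments": {"travel": [[-0.0003,0,-0.003],[-0.0003,0,-0.003],[-0.0003,0,-0.003],[0,0,-0.002],[0,0,-0.002],[0,0,-0.001],[0,0,0],[0,0,0]], "dr": [[0,0,0],[0,0,0],[0,0,0],[0,0,0],[0,0,0],[0,0,0],[0,0,0],[0,0,0]]}}

```text
time_s: 9.15
position: [0.4414, 0.0395, 0.0842]
tool_rot: [[0.97, -0.244, 0.001], [-0.244, -0.97, -0.0], [0.001, -0.0, -1.0]]
ft_force: [-12.7, 1.9, 38.1]
grip_width: 0.0003
```

Request:
{"name": "jog_arm", "arguments": {"travel": [[0,0,0.01],[0,0,0.03],[0,0,0.04],[0,0,0.04],[0,0,0.03],[0.0313,0.0068,0],[0.0313,0.0068,0],[0.0313,0.0068,0],[0.0313,0.0068,0],[0.0313,0.0068,0],[0,0,-0.02],[0,0,-0.02],[0,0,0],[0,0,0],[0,0,0]], "dr": [[0,0,0],[0,0,0],[0,0,0],[0,0,0],[0,0,0],[0,0,0],[0,0,0],[0,0,0],[0,0,0],[0,0,0],[0,0,0],[0,0,0],[0,0,0],[0,0,0],[0,0,0]]}}

```text
time_s: 10.4
position: [0.5987, 0.0731, 0.1931]
tool_rot: [[0.97, -0.244, 0.002], [-0.244, -0.97, -0.0], [0.001, -0.0, -1.0]]
ft_force: [-0.2, -0.5, 0.2]
grip_width: -0.0002
```

```bash
python3 snap.py 6
```

```text
10.5 [0.59876442 0.07304668 0.1934195 ] [0.27874328 0.57599662 0.11208777]
```

View pics/both6.png

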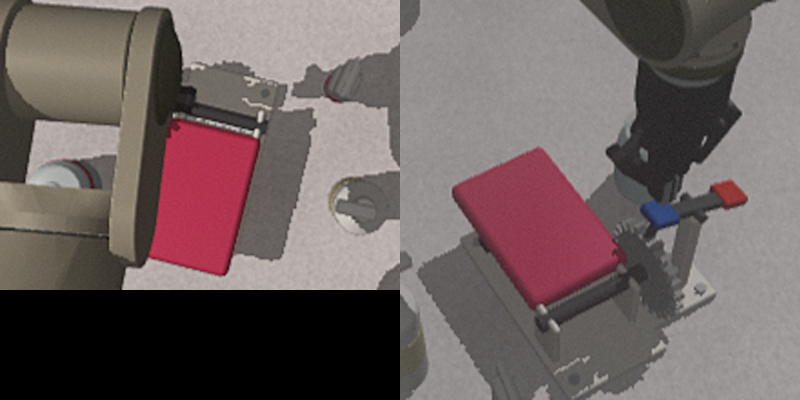

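Run:
```python
from h import *
s=load("scene6")
o=np.array([.5808,.0052,0]);x=np.array([.9702,-.2423,0]);y=np.array([.2423,.9702,0])
for a in [0,.04,.08]:
  for Y in(-.058,.058):
    p=o+[0,0,.07]-x*(.19*np.cos(a)-.0145*np.sin(a))+y*Y+np.array([0,0,.19*np.sin(a)+.0145*np.cos(a)])
    q=proj(s,p);print(a,Y,q,(q-[220,60])*2+[400,0])
```

```text
0 -0.058 [243.49646231 152.79519326] [446.99292461 185.59038653]
0 0.058 [290.2674517  131.33378925] [540.5349034 142.6675785]
0.04 -0.058 [243.41507496 150.78434389] [446.83014993 181.56868778]
0.04 0.058 [290.48295122 129.24679727] [540.96590244 138.49359454]
0.08 -0.058 [243.40265946 148.85559757] [446.80531893 177.71119514]
0.08 0.058 [290.77378409 127.23640405] [541.54756818 134.4728081 ]
```

Request:
{"name": "jog_arm", "arguments": {"travel": [[0,0,-0.01],[0,0,-0.01],[0,0,-0.005],[0,0,-0.004],[0,0,-0.004],[0,0,-0.004],[0,0,-0.002],[0,0,0],[0,0,0]], "dr": [[0,0,0],[0,0,0],[0,0,0],[0,0,0],[0,0,0],[0,0,0],[0,0,0],[0,0,0],[0,0,0]]}}

```text
time_s: 11.25
position: [0.5986, 0.073, 0.153]
tool_rot: [[0.97, -0.244, 0.001], [-0.244, -0.97, -0.0], [0.001, 0.0, -1.0]]
ft_force: [-1.2, -2.1, 3.9]
grip_width: 0.0003
```

Pad is level. Pressing the blue end to its stop.

Request:
{"name": "jog_arm", "arguments": {"travel": [[0,0,-0.002],[0,0,-0.0015],[0,0,0],[0,0,0]], "dr": [[0,0,0],[0,0,0],[0,0,0],[0,0,0]]}}

```text
time_s: 11.58
position: [0.5988, 0.073, 0.1527]
tool_rot: [[0.97, -0.244, 0.004], [-0.244, -0.97, -0.001], [0.004, -0.0, -1.0]]
ft_force: [-8.7, -2.0, 25.0]
grip_width: 0.0002
```

Hard stop at the expected height (0.153 m). Retreating clear.

Request:
{"name": "jog_arm", "arguments": {"travel": [[0,0,0.01],[0,0,0.03],[0,0,0.04],[0,0,0.04],[0,0,0.03],[-0.02,-0.03,0],[-0.02,-0.03,0],[-0.02,-0.03,0],[-0.02,-0.03,0],[-0.02,-0.03,0],[-0.02,-0.03,0],[-0.02,-0.03,0],[-0.02,-0.03,0],[-0.02,-0.03,0],[-0.02,-0.03,0],[0,0,0],[0,0,0],[0,0,0]], "dr": [[0,0,0],[0,0,0],[0,0,0],[0,0,0],[0,0,0],[0,0,0],[0,0,0],[0,0,0],[0,0,0],[0,0,0],[0,0,0],[0,0,0],[0,0,0],[0,0,0],[0,0,0],[0,0,0],[0,0,0],[0,0,0]]}}

```text
time_s: 13.08
position: [0.3986, -0.2265, 0.2991]
tool_rot: [[0.97, -0.245, 0.0], [-0.245, -0.97, 0.001], [-0.0, -0.001, -1.0]]
ft_force: [0.3, 0.7, -0.7]
grip_width: 0.0002
```

```bash
python3 snap.py 7
python3 - <<'E'
import cv2,numpy as np
for n in("top","scene"):
    for k in(0,6,7):
        im=np.load(f"pics/{n}{k}.npz")["color"].astype(int)
        R,G,B=im[...,0],im[...,1],im[...,2]
        for nm,m in(("blue",(B>R+40)&(B>G+25)),("red",(R>110)&(R>2.5*G)&(R>2.5*B))):
            m=m.copy();m[:,:100]=0;m[:,420:]=0
            c=np.argwhere(m);print(n,k,nm,len(c),c.mean(0)[::-1] if len(c) else None)
E
```

```text
13.1833 [ 0.39897169 -0.225971    0.29922631] [-0.43055573  0.26202072  1.10207451]
top 0 blue 183 [204.3715847  213.57377049]
top 0 red 231 [177.07792208 223.75757576]
top 6 blue 0 None
top 6 red 57 [228.73684211 277.52631579]
top 7 blue 184 [204.33695652 213.60326087]
top 7 red 249 [181.05220884 228.48995984]
scene 0 blue 169 [348.05325444 170.4556213 ]
scene 0 red 5 [382.  147.4]
scene 6 blue 130 [350.40769231 166.13076923]
scene 6 red 78 [384.11538462 155.48717949]
scene 7 blue 166 [348.04819277 170.34337349]
scene 7 red 5 [381.2 148.2]
```

View pics/both7.png

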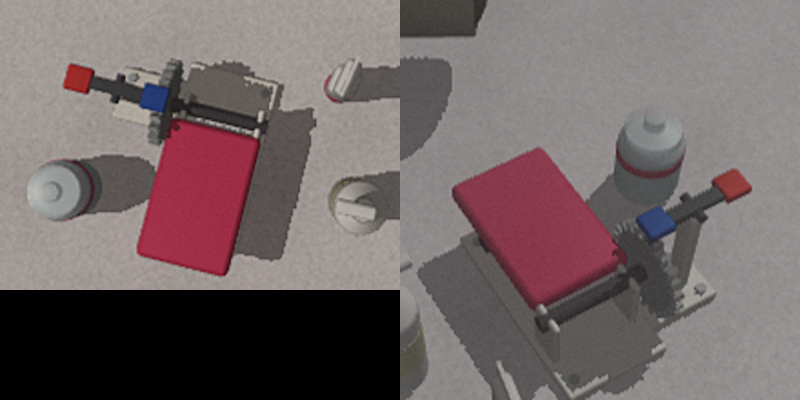

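```bash
python3 -c "
from rig import *
print(close_job())"
```

```text
the job is handed in; nothing more can be done
None
```

The hand rest is down, level and locked. I pressed with closed fingers from above, in the order asked, and handed the job in at about 13 s of the 48 s allowed. The hand-in reports no verdict.

| Step | Where it stopped | Force at the stop |
|---|---|---|
| Red end pressed down | 0.141 m (13 mm lower would be 0.140 m) | 36 N |
| Pink pad pushed level | 0.0842 m (level is 0.0845 m) | 38 N |
| Blue end pressed down | 0.153 m, the height given for the pawl in | 25 N |

- **Pawl:** in the last pictures the blue paddle is back within about 0.1 pixel of its starting position, so the pawl is in.
- **Pad:** it looks level. Its free-end corners fit the level position best, though one was about 7 pixels off in the doubled picture. I read that as its rounded edge, not tilt.
- **Bystanders:** the jar, pump bottle and tube look unmoved by eye; I did not measure them. The arm was well clear of everything.
- **One oddity:** the first reading during the pad push showed no force, because the pad had coasted slightly ahead of the fingers. The push went on normally at 7 to 10 N.

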